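# Find the geared head by weight and show it to the bench camera

### The job

One of the two identical-looking printed gearheads on the mat has its steel gear train fitted, the other is still empty: lift each in turn to feel which is the heavier, and set the lighter one down again upright on the mat (not dropped), never squeezing the thin housings with more than 25 N and leaving the other things lying about as they are. Then show the heavier one to the bench camera for the build record: finish while still holding it in the air, upright and still, centred in front of the lens at lens height and about 12 cm from it, with one flat side squarely facing the lens.

Things in the scene. Friction and masses are not known exactly. Their poses are not given: they have to be found in the camera images.
- gearhead_a: grey printed gearhead, alike outside to gearhead_b: housing 48 x 48 mm, 54 mm tall, flat sides; boss (22 mm wide, 4 mm) and 8 mm shaft on top, 70 mm in all. Origin: centre of its underside; z up, x and y square to its sides. With steel gears inside (either one, by chance) it weighs 0.32 to 0.45 kg, empty 0.12 to 0.16 kg. Thin walls: over 25 N of grip cracks it, 10 to 15 N holds it
- gearhead_b: grey printed gearhead, alike outside to gearhead_a: housing 48 x 48 mm, 54 mm tall, flat sides; boss (22 mm wide, 4 mm) and 8 mm shaft on top, 70 mm in all. Origin: centre of its underside; z up, x and y square to its sides. With steel gears inside (either one, by chance) it weighs 0.32 to 0.45 kg, empty 0.12 to 0.16 kg. Thin walls: over 25 N of grip cracks it, 10 to 15 N holds it
- gearhead_a_mid (a point): the middle of gearhead_a's housing, on its axis 27 mm above its underside: the point to centre before the lens; axes as the gearhead's
- gearhead_b_mid (a point): the middle of gearhead_b's housing, on its axis 27 mm above its underside: the point to centre before the lens; axes as the gearhead's
- lens (a point): centre of the front glass of the bench camera's lens (black barrel 33 mm in diameter), 160 mm above the bench; x points level out of the lens along its line of sight, z up, y to the side
- camera: the bench camera, fixed to the bench: aluminium base plate 85 x 64 mm, a steel post and a small camera whose top is 175 mm above the bench. Origin on the bench, 36 mm behind the lens glass; x points the way the camera looks
- mat: blue-grey work mat, 320 mm (x) by 460 mm (y), 2 mm thick, fixed to the bench; origin at the centre of its underside
- stepper: small black and silver stepper motor, 42 x 42 x 40 mm with a 5 mm shaft up, standing on the mat's far side; not to be disturbed. Origin: centre of its underside
- coupling: aluminium shaft coupling, cylinder 25 mm in diameter, 30 mm high, standing on the mat's far side; not to be disturbed. Origin: centre of its underside
- bearing: steel ball bearing lying flat on the mat's near side, 26 mm outside diameter, 8 mm high; not to be disturbed. Origin: centre of its underside
- driver: screwdriver 150 mm long lying across the mat's far side; not to be disturbed. Origin under its middle, x along it
- driver_board: green circuit board 85 x 55 mm, 15 mm high with its parts, on the bench left of the mat; not to be disturbed. Origin: centre of its underside
- caliper: steel and black slide caliper 160 mm long, 12 mm high, on the bench left of the mat; not to be disturbed. Origin under the middle of its bar
Not all that is in view belongs to the job. What is shaped like the gearhead_a but red or yellow is not meant.

How it is judged:
On the way, in this order (a step that is already met when the one before it is completed fails the run):
1. the lighter gearhead has been lifted clear of the mat (the heavier may be lifted before or after); the end plate of a housing, geom _c0, feels only what is inside (((contact force between gearhead_a_c0 and anything else below 1.1 N and height (world z) of gearhead_a above 0.03 m and angle between gearhead_a's own z axis and vertical below 0.35 rad and contact force between gearhead_a and the fingers above 0.5 N and contact force between gearhead_a and mat below 0.05 N) or (contact force between gearhead_b_c0 and anything else below 1.1 N and height (world z) of gearhead_b above 0.03 m and angle between gearhead_b's own z axis and vertical below 0.35 rad and contact force between gearhead_b and the fingers above 0.5 N and contact force between gearhead_b and mat below 0.05 N))), for 0.3 s.
2. the lighter gearhead stands upright on the mat again, let go (((contact force between gearhead_a_c0 and anything else below 1.1 N and (x of gearhead_a in the frame of mat between -0.16 and 0.16 m and y of gearhead_a in the frame of mat between -0.23 and 0.23 m and height (world z) of gearhead_a below 0.006 m and angle between gearhead_a's own z axis and vertical below 0.1 rad and linear speed of gearhead_a below 0.02 m/s and contact force between gearhead_a and the fingers below 0.05 N)) or (contact force between gearhead_b_c0 and anything else below 1.1 N and (x of gearhead_b in the frame of mat between -0.16 and 0.16 m and y of gearhead_b in the frame of mat between -0.23 and 0.23 m and height (world z) of gearhead_b below 0.006 m and angle between gearhead_b's own z axis and vertical below 0.1 rad and linear speed of gearhead_b below 0.02 m/s and contact force between gearhead_b and the fingers below 0.05 N)))), for 0.2 s.
At the end, for the whole second after the job is handed in: The heavier gearhead is held by the fingers alone, at rest, its middle 80 to 160 mm before the lens and within 25 mm of the line of sight, upright within 0.15 rad, a flat side within 0.26 rad of square to the line of sight; the lighter stands upright, untouched, on the mat ((((contact force between gearhead_a_c0 and anything else above 1.1 N and contact force between gearhead_a and the fingers above 0.5 N and height (world z) of gearhead_a above 0.1 m and contact force between gearhead_a and camera below 0.05 N and x of gearhead_a_mid in the frame of lens between 0.08 and 0.16 m and y of gearhead_a_mid in the frame of lens between -0.025 and 0.025 m and z of gearhead_a_mid in the frame of lens between -0.025 and 0.025 m and angle between gearhead_a's own z axis and vertical below 0.15 rad and linear speed of gearhead_a below 0.03 m/s and (angle between the x axis of gearhead_a and the x axis of lens, either way round below 0.26 rad or angle between the y axis of gearhead_a and the x axis of lens, either way round below 0.26 rad)) and (contact force between gearhead_b_c0 and anything else below 1.1 N and (x of gearhead_b in the frame of mat between -0.16 and 0.16 m and y of gearhead_b in the frame of mat between -0.23 and 0.23 m and height (world z) of gearhead_b below 0.006 m and angle between gearhead_b's own z axis and vertical below 0.1 rad and linear speed of gearhead_b below 0.02 m/s and contact force between gearhead_b and the fingers below 0.05 N))) or ((contact force between gearhead_b_c0 and anything else above 1.1 N and contact force between gearhead_b and the fingers above 0.5 N and height (world z) of gearhead_b above 0.1 m and contact force between gearhead_b and camera below 0.05 N and x of gearhead_b_mid in the frame of lens between 0.08 and 0.16 m and y of gearhead_b_mid in the frame of lens between -0.025 and 0.025 m and z of gearhead_b_mid in the frame of lens between -0.025 and 0.025 m and angle between gearhead_b's own z axis and vertical below 0.15 rad and linear speed of gearhead_b below 0.03 m/s and (angle between the x axis of gearhead_b and the x axis of lens, either way round below 0.26 rad or angle between the y axis of gearhead_b and the x axis of lens, either way round below 0.26 rad)) and (contact force between gearhead_a_c0 and anything else below 1.1 N and (x of gearhead_a in the frame of mat between -0.16 and 0.16 m and y of gearhead_a in the frame of mat between -0.23 and 0.23 m and height (world z) of gearhead_a below 0.006 m and angle between gearhead_a's own z axis and vertical below 0.1 rad and linear speed of gearhead_a below 0.02 m/s and contact force between gearhead_a and the fingers below 0.05 N))))); the arm keeps its last pose, push and grip.
It fails at once if a gearhead squeezed with more than 25 N of grip (over 52 N on its two sides together) (contact force between any of gearhead_a, gearhead_b and the fingers above 52 N).
It fails at once if a gearhead let go in the air ((height (world z) of gearhead_a above 0.022 m and contact force between gearhead_a and the fingers below 0.02 N) or (height (world z) of gearhead_b above 0.022 m and contact force between gearhead_b and the fingers below 0.02 N)).
It fails at once if a gearhead knocked over (angle between any of gearhead_a, gearhead_b's own z axis and vertical above 0.7 rad).
It fails at once if another thing on the bench disturbed (moved more than 20 mm) (distance of any of stepper, coupling, bearing, driver, driver_board, caliper from where it was at the start of the episode above 0.02 m).
It also fails if it takes over 69 s, if anything falls off the work surface, if the arm or the gripper's body presses on something with over 40 N, if the wrist force passes 120 N, or if a joint passes its speed limit or range.

### The arm

A 6-joint arm with a two-finger parallel gripper is mounted at the origin on the work surface. World frame = base frame: x ahead of the robot, y to its left, z up, the work surface at z = 0. Lengths are in m, angles in rad, forces in N, time in s.
With the tool pointing down it reaches from about 0.375 to 0.825 m from the base axis. Payload 5.5 kg.
Tool frame: the origin (TCP) lies midway between the tips of the shut fingers; the grasp point (between the pads) lies 19 mm behind it; z points along the fingers, y is the line along which they close (so a half turn about z gives the same grasp; the last joint's range is limited). The gripper opens to 85 mm and grips with 20 to 120 N. Pads are 22 mm wide; open, the fingers measure 114 mm over their backs; the gripper's body (76 mm by 85 mm) begins 54 mm behind the grasp point. The pads swing forward as they close: fully open they stand 13 mm farther back than shut.
Start: joints at [-1.309, 0.314, -0.047, 1.21, 0, 1.571], TCP at [0.155, -0.58, 0.231] pointing down, gripper open.
Joint ranges: [-2.67, 2.67], [-0.69, 1.73], [-1.03, 1.25], [-2.08, 2.16], [-1.42, 1.45], [-3.14, 3.14]. Speed limits (rad/s): [2.39, 2.39, 3.01, 3.14, 3.14, 3.14].

### API

Orientations are given as a unit quaternion [x, y, z, w].
In Python, from rig import env gives the robot as it stands.
- The arm moves only by the shell command python3 -m pendant 'ROWS' [FORCE]. ROWS is a JSON object of lists of equal length, an entry for each row: "translation": the shift along the tool's x, y, z in m, a list of three; "angular": the turn, a rotation vector about the tool's x, y, z in degrees, a list of three; "claw": the finger opening in m, from 0 to 0.0854. In form: {"translation": [[x, y, z], ...], "angular": [[wx, wy, wz], ...], "claw": [claw, ...]}. A call has exactly 8 rows; each row is the pose to reach, as a shift and turn from the pose commanded when the call began, along the tool's axes at that moment; what a row does not reach only later rows make up. A row lasts 1/8 s, in which the tool goes at most 62.5 mm and 10.7 degrees, less where a joint would pass 70% of its speed; a pose out of reach is approached as far as the arm can. A call with a gripper value outside its range is refused whole. The fingers move at their own pace and stop on an object; FORCE is the grip in N (left out, the last holds). Time passes only in rows, so rows that repeat a pose let the fingers close, or fill a call up. It gives the time, the measured TCP pose, the force, the opening and the grip force at its end, in the units of the state.
- env.state(): the state, without advancing time (a new reading comes with each control period).
- env.grab_frame(name): name is "side" or "top" or "wrist"; returns a dict with "image" (420x560x3 uint8, red, green, blue), "fx", "fy", "cx", "cy" (pixels), "R" (3x3) and "t" (3): a world point X has camera coordinates R X + t; the wrist camera has in their place "hand_eye" (4x4, takes a point from camera to tool coordinates, whose origin is the TCP and whose axes are the flange's). Camera axes: x right, y down, z forward; pixel columns grow to the right and rows downward; lengths in m; the calibration is good to about 2 mm. The wrist camera is an equidistant fisheye: a pixel r from the principal point sees the ray r / f radians off the axis. A picture is of the moment at which its call begins: read the wrist's pose just before it. There is no depth.
- env.sign_off(): hands the job in; it is judged then, once.
The state is a dict: "time": time; "joint_positions": joint angles; "qd": joint speeds; "effort": joint torques, N m; "tcp_pos": TCP position; "tool_rot": TCP orientation; "contact_force": force on the tool from outside, world axes, zero at the start; "torque": the same for the moment, N m; "gripper_width": finger opening in m; "gripper_force": force on a finger pad.
Only numpy, scipy, OpenCV 4.12 (cv2) and the standard library are available. Lean on these libraries where they do the work, as an engineer would, in place of code of your own. Each camera call takes 0.05 s, during which the arm holds its last target. There are 200 camera calls.

## Working session

There is one attempt and no reset: what is moved stays moved. The work goes in short steps, Python scripts to look and compute and a shell command to move; the robot and the scene stay as the last step left them, time stands still between calls to the robot, and variables do not carry over. Pictures are saved under pics/ and viewed, at most 10 in all, crops included, and the job is handed in when it is done.

```bash
mkdir -p pics; ls
python3 - <<'E'
from rig import env
import cv2,numpy as np,pickle
s=env.state(); print({k:np.round(v,4).tolist() for k,v in s.items()})
fs={}
for n in ("side","top","wrist"):
    f=env.grab_frame(n); fs[n]=f; cv2.imwrite(f"pics/{n}0.png",f["image"][:,:,::-1])
    print(n,{k:np.round(v,4).tolist() for k,v in f.items() if k!="image"})
pickle.dump((s,fs),open("f0.pkl","wb"))
E
```

```text
pics
{'time': 0.0, 'joint_positions': [-1.309, 0.3142, -0.0481, 1.2102, -0.0, 1.5708], 'qd': [0.0004, -0.0006, -0.0002, -0.0012, -0.0014, 0.0007], 'effort': [0.0006, -53.9589, 33.9748, 0.0192, 0.0002, 0.0], 'tcp_pos': [0.1551, -0.579, 0.2304], 'tool_rot': [0.9914, 0.1305, -0.0001, -0.0008], 'contact_force': [0.025, -0.2252, 0.7872], 'torque': [0.0413, -0.0014, 0.0061], 'gripper_force': 0.0, 'gripper_width': 0.085}
side {'fx': 463.5087, 'fy': 463.5087, 'cx': 280.0439, 'cy': 209.8464, 'R': [[-0.9021, -0.4314, -0.014], [-0.2417, 0.5316, -0.8118], [0.3576, -0.7289, -0.5838]], 't': [0.5089, 0.241, 0.9553]}
top {'fx': 472.1051, 'fy': 472.1051, 'cx': 279.2233, 'cy': 212.3396, 'R': [[0.0201, -0.9997, 0.0114], [-0.994, -0.0212, -0.1075], [0.1077, -0.0092, -0.9941]], 't': [-0.0283, 0.58, 1.4595]}
wrist {'fx': 325.1923, 'fy': 325.1923, 'cx': 281.4061, 'cy': 211.8834, 'hand_eye': [[0.0012, -0.9628, -0.2702, 0.0684], [1.0, 0.0013, -0.0003, -0.0014], [0.0006, -0.2702, 0.9628, -0.1427], [0.0, 0.0, 0.0, 1.0]]}
```

View pics/top0.png

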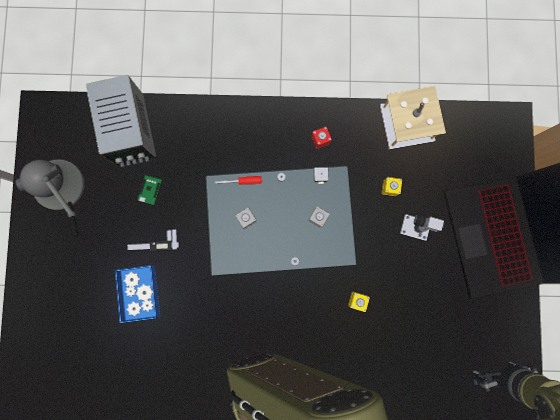

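View pics/side0.png

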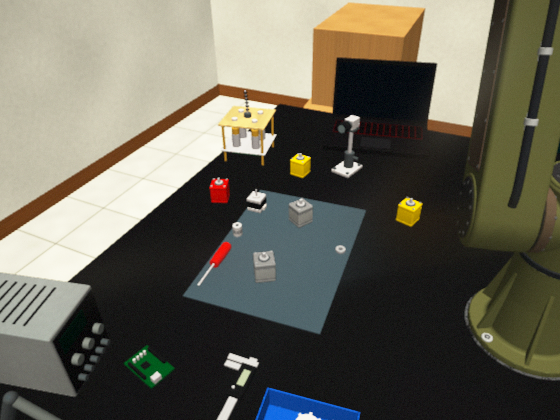

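The top view shows the grey gearheads at about (246,218) and (319,216), with the stepper at (321,174) and the bench camera at (425,224), its black barrel facing left (+y). The side view shows the gearheads at (264,265) and (300,211) and the camera at (350,130). Next I'll zoom in.

Run:
```python
import cv2,numpy as np,pickle
s,fs=pickle.load(open("f0.pkl","rb"))
T=fs["top"]["image"];S=fs["side"]["image"]
c=lambda I,x,y,w,h:cv2.resize(I[y:y+h,x:x+w],None,fx=4,fy=4,interpolation=cv2.INTER_CUBIC)
a=np.hstack([c(T,222,190,50,50),c(T,295,190,50,50),c(T,396,198,60,50)])
b=np.hstack([c(S,240,242,50,50),c(S,275,190,50,50),c(S,320,110,60,75)[:]][:2]+[np.zeros((200,240,3),np.uint8)])
d=c(S,320,110,60,72)
im=np.zeros((490,640,3),np.uint8); im[:200]=a; im[200:400]=b; im[202:490,400:640]=d
cv2.imwrite("pics/z0.png",im[:,:,::-1])
```

```text
(no output)
```

View pics/z0.png

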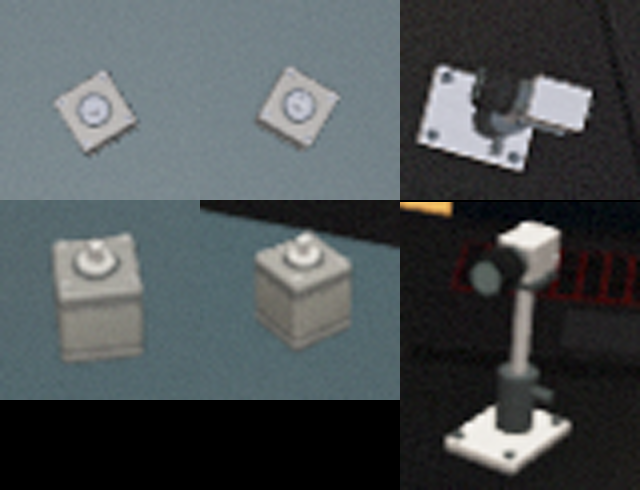

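View pics/wrist0.png

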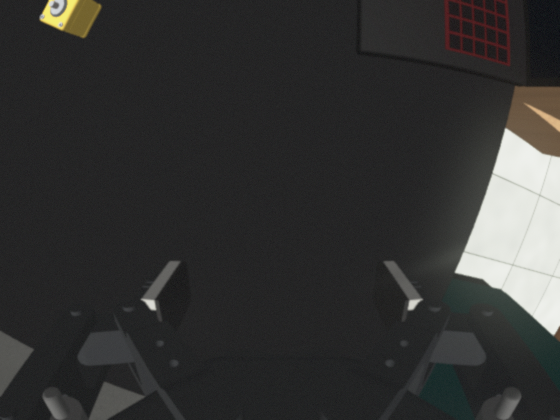

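The zoom puts the boss centres at about (245.8,217.2) and (319.8,216.0) in the top view, and (264.2,257.5) and (300.8,203.8) in the side view. The lens glass is at about (341.2,129) in the side view. The wrist picture shows only a yellow distractor. Next I'll triangulate.

```bash
cat > h.py <<'E'
import numpy as np,cv2,pickle
from scipy.spatial.transform import Rotation as Ro
def ray(f,u,v):
    d=f["R"].T@np.array([(u-f["cx"])/f["fx"],(v-f["cy"])/f["fy"],1.]); return -f["R"].T@np.array(f["t"]),d/np.linalg.norm(d)
def wray(f,s,u,v):   # fisheye wrist camera
    a=np.array([u-f["cx"],v-f["cy"]])/f["fx"]; r=np.linalg.norm(a); H=np.array(f["hand_eye"])
    d=np.array([*(a/r*np.sin(r)),np.cos(r)]); R=Ro.from_quat(s["tool_rot"]).as_matrix()
    return R@H[:3,3]+s["tcp_pos"],R@H[:3,:3]@d
def plane(rd,z): c,d=rd; return c+d*(z-c[2])/d[2]
def tri(*rs):
    A=sum(np.eye(3)-np.outer(d,d) for c,d in rs); b=sum((np.eye(3)-np.outer(d,d))@c for c,d in rs)
    p=np.linalg.solve(A,b); return p,[round(float(np.linalg.norm(np.cross(p-c,d))),4) for c,d in rs]
E
python3 - <<'E'
from h import *
np.set_printoptions(precision=4,suppress=True)
s,fs=pickle.load(open("f0.pkl","rb")); T=fs["top"];S=fs["side"]
for n,a,b in (("L",(245.75,217.2),(264.2,257.5)),("R",(319.7,216),(300.8,203.7))):
    print(n,tri(ray(T,*a),ray(S,*b)))
t=lambda x,y,z,ox,oy:plane(ray(T,ox+x/4,oy+y/4),z)
for n,e in (("L",[t(55,100,.056,222,190),t(103,70,.056,222,190),t(136,117,.056,222,190)]),("R",[t(58,112,.056,295,190),t(91,67,.056,295,190),t(140,97,.056,295,190)])):
    for p,q in zip(e,e[1:]): d=q-p; print(n,np.linalg.norm(d),np.degrees(np.arctan2(d[1],d[0])))
# camera: glass in side at z=.16; body top edges; plate
g=plane(ray(S,341.2,129),.16); print("lens side",g)
C=lambda x,y,z:t(x,y,z,396,198)
for n,p,q in (("plate",C(18,142,.006),C(122,170,.006)),("plate2",C(18,142,.006),C(38,65,.006)),("body",C(192,88,.175),C(140,75,.175))):
    d=q-p; print(n,p,q,np.linalg.norm(d),np.degrees(np.arctan2(d[1],d[0])))
# lens in top projection
X=T["R"]@g+T["t"]; u=X[:2]/X[2]*T["fx"]+[T["cx"],T["cy"]]; print("glass in top zoom px",(u-[396,198])*4+[400,0])
E
```

```text
L (array([0.5611, 0.0877, 0.0528]), [0.0004, 0.0004])
R (array([ 0.5696, -0.142 ,  0.0543]), [0.0005, 0.0005])
L 0.043822764515806065 -56.475649343785335
L 0.04481049952903809 -143.6801547835875
R 0.043728382418681946 -35.23700218666459
R 0.044559895625874334 -120.56410598580703
lens side [ 0.5553 -0.4002  0.16  ]
plate [ 0.5233 -0.4067  0.006 ] [ 0.5026 -0.49    0.006 ] 0.08587510012030775 -103.95820082974691
plate2 [ 0.5233 -0.4067  0.006 ] [ 0.5857 -0.4233  0.006 ] 0.06459164934464331 -14.910939818023438
body [ 0.5529 -0.4864  0.175 ] [ 0.5615 -0.4492  0.175 ] 0.03812700749824158 77.04268992003135
glass in top zoom px [465.5616  84.1196]
```

```bash
python3 -m pendant '{"translation": [[0.03,-0.03,0],[0.08,-0.08,0],[0.12,-0.12,0],[0.16,-0.16,0],[0.2,-0.2,0],[0.24,-0.24,0],[0.28,-0.28,0],[0.32,-0.31,0]], "angular": [[0,0,0],[0,0,-2],[0,0,-4],[0,0,-6],[0,0,-9],[0,0,-12],[0,0,-15],[0,0,-20]], "claw": [0.085,0.085,0.085,0.085,0.085,0.085,0.085,0.085]}' 20
python3 - <<'E'
from rig import env
from h import *
s=env.state(); R=Ro.from_quat(s["tool_rot"]).as_matrix()
print(np.round(s["joint_positions"],3),np.round(R,3).tolist(),R.T@(np.array([.561,.088,.19])-s["tcp_pos"]))
E
```

```text
time: 1.15
tcp_pos: [0.3845, -0.1954, 0.2314]
tool_rot: [0.953, 0.302, 0.0, 0.0]
contact_force: [0.2, -1.1, -0.0]
gripper_width: 0.0852
gripper_force: 0.0
[-0.47  -0.004 -0.423  1.152  0.     2.058] [[0.817, 0.576, 0.0], [0.576, -0.817, -0.0], [0.0, 0.0, -1.0]] [ 0.30748052 -0.13000494  0.04139439]
```

```bash
python3 -m pendant '{"translation": [[0.045,-0.019,0.006],[0.09,-0.038,0.012],[0.135,-0.057,0.018],[0.18,-0.076,0.024],[0.225,-0.095,0.03],[0.27,-0.114,0.036],[0.307,-0.13,0.041],[0.307,-0.13,0.041]], "angular": [[0,0,0],[0,0,0],[0,0,0],[0,0,0],[0,0,0],[0,0,0],[0,0,0],[0,0,0]], "claw": [0.085,0.085,0.085,0.085,0.085,0.085,0.085,0.085]}' 20
python3 - <<'E'
from rig import env
from h import *
s=env.state(); f=env.grab_frame("wrist"); pickle.dump((s,f),open("w1.pkl","wb")); cv2.imwrite("pics/w1.png",f["image"][:,:,::-1])
print(s["joint_positions"])
E
```

```text
time: 2.15
tcp_pos: [0.5617, 0.0875, 0.1892]
tool_rot: [0.953, 0.302, -0.0, -0.0]
contact_force: [0.2, -0.8, -0.6]
gripper_width: 0.0846
gripper_force: 0.0
[ 1.54276223e-01  2.75124036e-01 -1.95888223e-01  1.10073184e+00
  3.35860608e-04  2.68170063e+00]
```

View pics/w1.png

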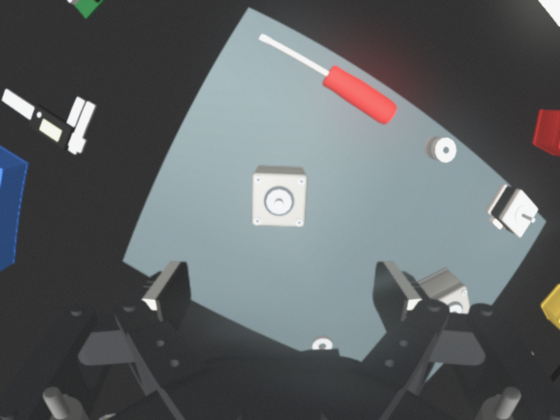

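The wrist view shows the left gearhead's top face from about (253,173) to (306,226), nearly square to the tool, with its boss at about (280,200). The right gearhead is partly visible at (445,290).

```bash
cat > meas.py <<'E'
from h import *
np.set_printoptions(precision=4,suppress=True)
def face(f,s,x0,y0,x1,y1,z=.056):
    I=f["image"][y0:y1,x0:x1]; hsv=cv2.cvtColor(I,cv2.COLOR_RGB2HSV)
    m=((I.astype(int).min(2)>150)&(I[:,:,2].astype(int)-I[:,:,0]<10)).astype(np.uint8)
    m=cv2.morphologyEx(m,cv2.MORPH_CLOSE,np.ones((3,3))); cs,_=cv2.findContours(m,cv2.RETR_EXTERNAL,cv2.CHAIN_APPROX_NONE)
    c=cv2.convexHull(max(cs,key=cv2.contourArea)).reshape(-1,2)+[x0,y0]
    P=np.array([plane(wray(f,s,u,v),z)[:2] for u,v in c]); r=cv2.minAreaRect((P*1000).astype(np.float32))
    g=cv2.medianBlur(cv2.cvtColor(I,cv2.COLOR_RGB2GRAY),3)
    h=cv2.HoughCircles(g,cv2.HOUGH_GRADIENT,1,50,param1=80,param2=12,minRadius=8,maxRadius=22)
    return r,c.mean(0),(None if h is None else h[0]+[x0,y0,0])
E
python3 - <<'E'
from meas import *
s,f=pickle.load(open("w1.pkl","rb")); _,fs=pickle.load(open("f0.pkl","rb"))
r,c,h=face(f,s,235,155,325,240); print(r,c,h)
b=(279.5,200.5) if h is None else h[0][:2]
w=wray(f,s,*b); print(tri(w,ray(fs["top"],245.75,217.2)),tri(w,ray(fs["side"],264.2,257.5)),plane(w,.06))
R=Ro.from_quat(s["tool_rot"]).as_matrix(); print(np.degrees(np.arctan2(R[1,0],R[0,0])), R.T@(plane(w,.06)-s["tcp_pos"]))
E
```

```text
((562.2846069335938, 92.71492004394531), (50.2130126953125, 47.82836151123047), 33.122154235839844) [277.4375 201.625 ] [[278.5 200.5  15.5]]
(array([0.5602, 0.0893, 0.0484]), [0.0018, 0.0018]) (array([0.5603, 0.0913, 0.0558]), [0.0006, 0.0006]) [0.5616 0.0923 0.06  ]
35.18925402475612 [ 0.0028 -0.0039  0.1292]
```

```bash
python3 -m pendant '{"translation": [[0.001,-0.001,0.01],[0.002,-0.002,0.025],[0.003,-0.003,0.04],[0.003,-0.004,0.055],[0.003,-0.004,0.065],[0.003,-0.004,0.07],[0.003,-0.004,0.07],[0.003,-0.004,0.07]], "angular": [[0,0,0],[0,0,1],[0,0,1],[0,0,1],[0,0,1],[0,0,1],[0,0,1],[0,0,1]], "claw": [0.085,0.085,0.085,0.085,0.085,0.085,0.085,0.085]}' 20
python3 - <<'E'
from rig import env
from meas import *
s=env.state(); f=env.grab_frame("wrist"); pickle.dump((s,f),open("w2.pkl","wb")); cv2.imwrite("pics/w2.png",f["image"][:,:,::-1])
s1,f1=pickle.load(open("w1.pkl","rb"))
g=cv2.medianBlur(cv2.cvtColor(f["image"],cv2.COLOR_RGB2GRAY),3)[120:330,190:370]
h=cv2.HoughCircles(g,cv2.HOUGH_GRADIENT,1,50,param1=80,param2=15,minRadius=14,maxRadius=34)
print(h)
r,c,_=face(f,s,190,120,370,330); print(r,c)
b=h[0][0][:2]+[190,120]
w=wray(f,s,*b); print(tri(w,wray(f1,s1,278.5,200.5)),plane(w,.06))
R=Ro.from_quat(s["tool_rot"]).as_matrix(); print(s["contact_force"],R.T@(plane(w,.06)-s["tcp_pos"]))
E
```

```text
time: 3.2
tcp_pos: [0.5617, 0.0904, 0.1208]
tool_rot: [0.956, 0.292, 0.0, 0.0]
contact_force: [-0.3, -0.6, 0.1]
gripper_width: 0.0855
gripper_force: 0.0
[[[ 90.5 107.5  19.4]]]
((561.3738403320312, 92.29373931884766), (47.12131118774414, 47.08736038208008), 33.18677520751953) [289.4375 224.6875]
(array([0.5612, 0.0922, 0.0583]), [0.0002, 0.0002]) [0.5616 0.0927 0.06  ]
[-0.3387 -0.5813  0.079 ] [ 0.0011 -0.002   0.0608]
```

View pics/w2.png

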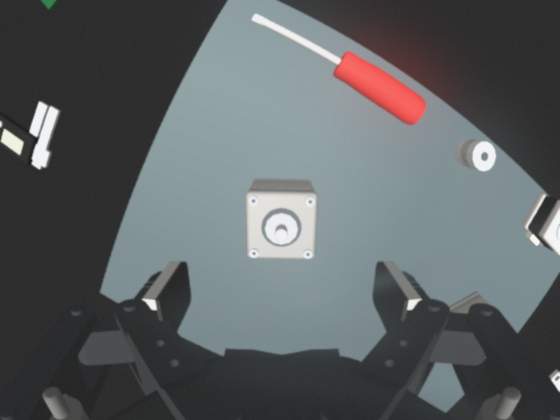

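The close view shows the gearhead's top face at (247..317,190..258), with the boss at (280,228). It lies between the fingers and square to them, and triangulates to a boss height of 0.058 m. I'll descend and grip gently.

```bash
python3 -m pendant '{"translation": [[0.001,-0.001,0.012],[0.001,-0.002,0.03],[0.001,-0.002,0.05],[0.001,-0.002,0.07],[0.001,-0.002,0.085],[0.001,-0.002,0.095],[0.001,-0.002,0.1],[0.001,-0.002,0.1]], "angular": [[0,0,0.7],[0,0,0.7],[0,0,0.7],[0,0,0.7],[0,0,0.7],[0,0,0.7],[0,0,0.7],[0,0,0.7]], "claw": [0.085,0.085,0.085,0.085,0.085,0.085,0.085,0.085]}' 20
python3 -m pendant '{"translation": [[0,0,0],[0,0,0],[0,0,0],[0,0,0],[0,0,0],[0,0,0],[0,0,0],[0,0,0]], "angular": [[0,0,0],[0,0,0],[0,0,0],[0,0,0],[0,0,0],[0,0,0],[0,0,0],[0,0,0]], "claw": [0.075,0.065,0.058,0.054,0.051,0.05,0.049,0.048]}' 20
```

```text
time: 4.25
tcp_pos: [0.561, 0.0925, 0.0202]
tool_rot: [0.958, 0.286, -0.0, -0.0]
contact_force: [-0.1, 0.3, 0.4]
gripper_width: 0.085
gripper_force: 0.0
time: 5.25
tcp_pos: [0.5619, 0.0918, 0.0208]
tool_rot: [0.958, 0.286, 0.001, 0.001]
contact_force: [2.1, -4.5, 3.5]
gripper_width: 0.0477
gripper_force: 2.5
```

```bash
python3 -m pendant '{"translation": [[0,0,0],[0,0,0],[0,0,0],[0,0,0],[0,0,0],[0,0,0],[0,0,0],[0,0,0]], "angular": [[0,0,0],[0,0,0],[0,0,0],[0,0,0],[0,0,0],[0,0,0],[0,0,0],[0,0,0]], "claw": [0.0475,0.047,0.0465,0.046,0.0455,0.045,0.0445,0.044]}' 20
```

```text
time: 6.25
tcp_pos: [0.5618, 0.0918, 0.0208]
tool_rot: [0.958, 0.286, 0.001, 0.001]
contact_force: [1.4, -5.2, 4.6]
gripper_width: 0.0481
gripper_force: 20.1
```

```bash
python3 -m pendant '{"translation": [[0,0,-0.004],[0,0,-0.012],[0,0,-0.022],[0,0,-0.032],[0,0,-0.042],[0,0,-0.048],[0,0,-0.05],[0,0,-0.05]], "angular": [[0,0,0],[0,0,0],[0,0,0],[0,0,0],[0,0,0],[0,0,0],[0,0,0],[0,0,0]], "claw": [0.044,0.044,0.044,0.044,0.044,0.044,0.044,0.044]}' 20
python3 -m pendant '{"translation": [[0,0,0],[0,0,0],[0,0,0],[0,0,0],[0,0,0],[0,0,0],[0,0,0],[0,0,0]], "angular": [[0,0,0],[0,0,0],[0,0,0],[0,0,0],[0,0,0],[0,0,0],[0,0,0],[0,0,0]], "claw": [0.044,0.044,0.044,0.044,0.044,0.044,0.044,0.044]}' 20
```

```text
time: 7.25
tcp_pos: [0.5609, 0.0925, 0.0703]
tool_rot: [0.958, 0.287, -0.0, -0.0]
contact_force: [0.5, 1.1, -3.9]
gripper_width: 0.0479
gripper_force: 21.8
time: 8.25
tcp_pos: [0.561, 0.0925, 0.0703]
tool_rot: [0.958, 0.287, 0.0, -0.0]
contact_force: [-0.0, -0.5, -4.7]
gripper_width: 0.0477
gripper_force: 21.8
```

It reads about 4 N, so this is the heavy one. I'll set it back gently and release.

```bash
python3 -m pendant '{"translation": [[0,0,0.008],[0,0,0.018],[0,0,0.028],[0,0,0.037],[0,0,0.043],[0,0,0.047],[0,0,0.049],[0,0,0.05]], "angular": [[0,0,0],[0,0,0],[0,0,0],[0,0,0],[0,0,0],[0,0,0],[0,0,0],[0,0,0]], "claw": [0.044,0.044,0.044,0.044,0.044,0.044,0.044,0.044]}' 20
python3 -m pendant '{"translation": [[0,0,0],[0,0,0],[0,0,0],[0,0,0],[0,0,0],[0,0,0],[0,0,0],[0,0,0]], "angular": [[0,0,0],[0,0,0],[0,0,0],[0,0,0],[0,0,0],[0,0,0],[0,0,0],[0,0,0]], "claw": [0.046,0.048,0.05,0.055,0.065,0.075,0.085,0.085]}' 20
```

```text
time: 9.25
tcp_pos: [0.561, 0.0925, 0.0208]
tool_rot: [0.958, 0.287, 0.0, 0.0]
contact_force: [-3.8, -1.0, 7.4]
gripper_width: 0.0477
gripper_force: 23.0
time: 10.25
tcp_pos: [0.561, 0.0925, 0.0203]
tool_rot: [0.958, 0.286, -0.0, 0.0]
contact_force: [0.9, 1.0, -0.3]
gripper_width: 0.085
gripper_force: 0.0
```

```bash
python3 -m pendant '{"translation": [[0,0,-0.012],[0,0,-0.04],[0,0,-0.075],[0,0,-0.105],[-0.01,0.017,-0.12],[-0.03,0.05,-0.12],[-0.055,0.09,-0.12],[-0.08,0.132,-0.12]], "angular": [[0,0,0],[0,0,0],[0,0,0],[0,0,0],[0,0,-3],[0,0,-8],[0,0,-14],[0,0,-20]], "claw": [0.085,0.085,0.085,0.085,0.085,0.085,0.085,0.085]}' 20
python3 - <<'E'
from rig import env
from h import *
s=env.state(); R=Ro.from_quat(s["tool_rot"]).as_matrix()
print(np.degrees(np.arctan2(R[1,0],R[0,0])),R.T@(np.array([.570,-.138,.12])-s["tcp_pos"]))
E
```

```text
time: 11.25
tcp_pos: [0.5668, -0.0629, 0.1415]
tool_rot: [0.893, 0.45, 0.001, 0.0]
contact_force: [0.6, 0.5, 0.1]
gripper_width: 0.0852
gripper_force: 0.0
53.543026776410045 [-0.05849898  0.04718641  0.02148128]
```

```bash
python3 -m pendant '{"translation": [[-0.02,0.016,0.004],[-0.04,0.032,0.01],[-0.053,0.043,0.016],[-0.058,0.047,0.02],[-0.058,0.047,0.021],[-0.058,0.047,0.021],[-0.058,0.047,0.021],[-0.058,0.047,0.021]], "angular": [[0,0,-1],[0,0,-2],[0,0,-3],[0,0,-3.5],[0,0,-3.5],[0,0,-3.5],[0,0,-3.5],[0,0,-3.5]], "claw": [0.085,0.085,0.085,0.085,0.085,0.085,0.085,0.085]}' 20
python3 - <<'E'
from rig import env
from meas import *
s=env.state(); f=env.grab_frame("wrist"); pickle.dump((s,f),open("w3.pkl","wb")); cv2.imwrite("pics/w3.png",f["image"][:,:,::-1])
_,fs=pickle.load(open("f0.pkl","rb"))
g=cv2.medianBlur(cv2.cvtColor(f["image"],cv2.COLOR_RGB2GRAY),3)[120:330,190:370]
h=cv2.HoughCircles(g,cv2.HOUGH_GRADIENT,1,50,param1=80,param2=15,minRadius=14,maxRadius=34)
r,c,_=face(f,s,190,120,370,330); print(h,r,c)
b=h[0][0][:2]+[190,120]; w=wray(f,s,*b); print(tri(w,ray(fs["side"],300.8,203.7)),plane(w,.06))
R=Ro.from_quat(s["tool_rot"]).as_matrix(); print(np.degrees(np.arctan2(R[1,0],R[0,0])),R.T@(np.array([r[0][0]/1000,r[0][1]/1000,.02])-s["tcp_pos"]))
E
```

```text
time: 12.25
tcp_pos: [0.5697, -0.1359, 0.1195]
tool_rot: [0.88, 0.476, 0.0, 0.0]
contact_force: [0.1, 0.2, -0.4]
gripper_width: 0.0849
gripper_force: 0.0
[[[ 94.5 111.5  19.3]]] ((569.7932739257812, -137.17514038085938), (47.071022033691406, 46.81757354736328), 60.595542907714844) [287.0476 226.1429]
(array([ 0.5691, -0.1383,  0.0566]), [0.0005, 0.0005]) [ 0.5701 -0.137   0.06  ]
56.83537691509853 [-0.001   0.0008  0.0995]
```

View pics/w3.png

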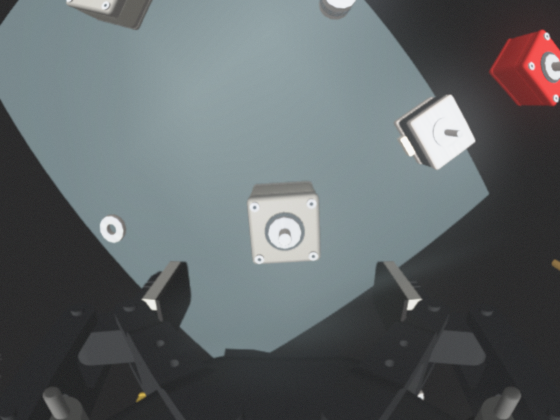

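The second gearhead's top face is at (248..320,195..263), with its boss at (285,232). It is turned about 4° to the tool, so I'll turn the tool -3.8° and descend.

```bash
python3 -m pendant '{"translation": [[0,0,0.012],[-0.001,0.001,0.03],[-0.001,0.001,0.05],[-0.001,0.001,0.07],[-0.001,0.001,0.085],[-0.001,0.001,0.095],[-0.001,0.001,0.099],[-0.001,0.001,0.099]], "angular": [[0,0,-1],[0,0,-3],[0,0,-3.8],[0,0,-3.8],[0,0,-3.8],[0,0,-3.8],[0,0,-3.8],[0,0,-3.8]], "claw": [0.085,0.085,0.085,0.085,0.085,0.085,0.085,0.08]}' 20
python3 -m pendant '{"translation": [[0,0,0],[0,0,0],[0,0,0],[0,0,0],[0,0,0],[0,0,0],[0,0,0],[0,0,0]], "angular": [[0,0,0],[0,0,0],[0,0,0],[0,0,0],[0,0,0],[0,0,0],[0,0,0],[0,0,0]], "claw": [0.07,0.062,0.056,0.052,0.05,0.049,0.048,0.047]}' 20
python3 -m pendant '{"translation": [[0,0,0],[0,0,0],[0,0,0],[0,0,0],[0,0,0],[0,0,0],[0,0,0],[0,0,0]], "angular": [[0,0,0],[0,0,0],[0,0,0],[0,0,0],[0,0,0],[0,0,0],[0,0,0],[0,0,0]], "claw": [0.0465,0.046,0.0455,0.045,0.0445,0.044,0.044,0.044]}' 20
```

```text
time: 13.3
tcp_pos: [0.5699, -0.1378, 0.0203]
tool_rot: [0.863, 0.505, 0.0, 0.0]
contact_force: [-0.1, -0.3, -0.6]
gripper_width: 0.0801
gripper_force: 0.0
time: 14.3
tcp_pos: [0.5703, -0.1379, 0.0205]
tool_rot: [0.863, 0.505, 0.0, 0.0]
contact_force: [1.4, -1.2, 0.9]
gripper_width: 0.0475
gripper_force: 21.2
time: 15.3
tcp_pos: [0.5703, -0.1379, 0.0205]
tool_rot: [0.863, 0.504, 0.0, 0.0]
contact_force: [2.4, -2.1, 3.9]
gripper_width: 0.0478
gripper_force: 21.4
```

```bash
python3 -m pendant '{"translation": [[0,0,-0.004],[0,0,-0.012],[0,0,-0.022],[0,0,-0.032],[0,0,-0.042],[0,0,-0.048],[0,0,-0.05],[0,0,-0.05]], "angular": [[0,0,0],[0,0,0],[0,0,0],[0,0,0],[0,0,0],[0,0,0],[0,0,0],[0,0,0]], "claw": [0.044,0.044,0.044,0.044,0.044,0.044,0.044,0.044]}' 20
python3 -m pendant '{"translation": [[0,0,0],[0,0,0],[0,0,0],[0,0,0],[0,0,0],[0,0,0],[0,0,0],[0,0,0]], "angular": [[0,0,0],[0,0,0],[0,0,0],[0,0,0],[0,0,0],[0,0,0],[0,0,0],[0,0,0]], "claw": [0.044,0.044,0.044,0.044,0.044,0.044,0.044,0.044]}' 20
```

```text
time: 16.3
tcp_pos: [0.5698, -0.1377, 0.0703]
tool_rot: [0.863, 0.505, -0.0, -0.0]
contact_force: [-0.3, -1.0, -1.5]
gripper_width: 0.0477
gripper_force: 20.9
time: 17.3
tcp_pos: [0.5699, -0.1377, 0.0703]
tool_rot: [0.863, 0.505, 0.0, 0.0]
contact_force: [0.3, 0.5, -1.6]
gripper_width: 0.0476
gripper_force: 20.9
```

It reads about 1.5 N, so this is the lighter one (the other read about 4.3 N). I'll set it down in the same place and go back for the heavy one.

```bash
python3 -m pendant '{"translation": [[0,0,0.008],[0,0,0.018],[0,0,0.028],[0,0,0.037],[0,0,0.043],[0,0,0.047],[0,0,0.049],[0,0,0.05]], "angular": [[0,0,0],[0,0,0],[0,0,0],[0,0,0],[0,0,0],[0,0,0],[0,0,0],[0,0,0]], "claw": [0.044,0.044,0.044,0.044,0.044,0.044,0.044,0.044]}' 20
python3 -m pendant '{"translation": [[0,0,0],[0,0,0],[0,0,0],[0,0,0],[0,0,0],[0,0,0],[0,0,0],[0,0,0]], "angular": [[0,0,0],[0,0,0],[0,0,0],[0,0,0],[0,0,0],[0,0,0],[0,0,0],[0,0,0]], "claw": [0.046,0.048,0.05,0.055,0.065,0.075,0.085,0.085]}' 20
python3 -m pendant '{"translation": [[0,0,0],[0,0,0],[0,0,-0.012],[0,0,-0.035],[0,0,-0.06],[0,0,-0.085],[0,0,-0.1],[0,0,-0.1]], "angular": [[0,0,0],[0,0,0],[0,0,0],[0,0,0],[0,0,0],[0,0,0],[0,0,0],[0,0,0]], "claw": [0.085,0.085,0.085,0.085,0.085,0.085,0.085,0.085]}' 20
python3 - <<'E'
from rig import env
from meas import *
s=env.state(); f=env.grab_frame("wrist")
r,c,_=face(f,s,190,120,370,330); print("light now",r,c)
R=Ro.from_quat(s["tool_rot"]).as_matrix()
print(np.degrees(np.arctan2(R[1,0],R[0,0])),R.T@(np.array([.5612,.0922,.12])-s["tcp_pos"]))
E
```

```text
time: 18.3
tcp_pos: [0.57, -0.1377, 0.0205]
tool_rot: [0.863, 0.505, 0.0, 0.0]
contact_force: [-2.0, 1.3, 6.5]
gripper_width: 0.0479
gripper_force: 21.8
time: 19.3
tcp_pos: [0.5699, -0.1377, 0.0203]
tool_rot: [0.863, 0.505, -0.0, -0.0]
contact_force: [0.1, 0.6, 0.2]
gripper_width: 0.085
gripper_force: 0.0
time: 20.3
tcp_pos: [0.5709, -0.138, 0.1218]
tool_rot: [0.863, 0.505, 0.001, 0.001]
contact_force: [-0.3, 0.1, 0.4]
gripper_width: 0.0851
gripper_force: 0.0
light now ((569.31689453125, -137.04522705078125), (46.5254020690918, 46.92215347290039), 60.63027572631836) [280.0625 227.1875]
60.599704187225335 [ 0.1958 -0.1215  0.0016]
```

```bash
python3 -m pendant '{"translation": [[0.012,-0.007,0],[0.045,-0.028,0],[0.08,-0.05,0],[0.115,-0.071,0],[0.15,-0.093,0],[0.18,-0.112,0],[0.196,-0.121,0],[0.196,-0.121,0]], "angular": [[0,0,1],[0,0,5],[0,0,10],[0,0,15],[0,0,20],[0,0,25],[0,0,27.3],[0,0,27.3]], "claw": [0.085,0.085,0.085,0.085,0.085,0.085,0.085,0.085]}' 20
python3 - <<'E'
from rig import env
from meas import *
s=env.state(); f=env.grab_frame("wrist"); s=env.state()
r,c,_=face(f,s,190,120,370,330); print(r,c)
R=Ro.from_quat(s["tool_rot"]).as_matrix()
print(np.degrees(np.arctan2(R[1,0],R[0,0])),R.T@(np.array([r[0][0]/1000,r[0][1]/1000,.02])-s["tcp_pos"]))
E
```

```text
time: 21.35
tcp_pos: [0.5597, 0.0933, 0.119]
tool_rot: [0.958, 0.288, -0.001, -0.0]
contact_force: [0.5, -0.1, 0.7]
gripper_width: 0.0852
gripper_force: 0.0
((560.2197875976562, 92.77899932861328), (46.67951583862305, 47.20327377319336), 33.46684265136719) [286.1333 230.    ]
33.4116400016525 [ 0.0006 -0.0001  0.0992]
```

```bash
python3 -m pendant '{"translation": [[0,0,0.012],[0.001,0,0.03],[0.001,0,0.05],[0.001,0,0.07],[0.001,0,0.085],[0.001,0,0.095],[0.001,0,0.099],[0.001,0,0.099]], "angular": [[0,0,0],[0,0,0],[0,0,0],[0,0,0],[0,0,0],[0,0,0],[0,0,0],[0,0,0]], "claw": [0.085,0.085,0.085,0.085,0.085,0.085,0.085,0.08]}' 20
python3 -m pendant '{"translation": [[0,0,0],[0,0,0],[0,0,0],[0,0,0],[0,0,0],[0,0,0],[0,0,0],[0,0,0]], "angular": [[0,0,0],[0,0,0],[0,0,0],[0,0,0],[0,0,0],[0,0,0],[0,0,0],[0,0,0]], "claw": [0.07,0.062,0.056,0.052,0.05,0.049,0.048,0.047]}' 20
python3 -m pendant '{"translation": [[0,0,0],[0,0,0],[0,0,0],[0,0,0],[0,0,0],[0,0,0],[0,0,0],[0,0,0]], "angular": [[0,0,0],[0,0,0],[0,0,0],[0,0,0],[0,0,0],[0,0,0],[0,0,0],[0,0,0]], "claw": [0.0465,0.046,0.0455,0.045,0.0445,0.044,0.044,0.044]}' 20
python3 -m pendant '{"translation": [[0,0,-0.004],[0,0,-0.014],[0,0,-0.03],[0,0,-0.05],[0,0,-0.075],[0,0,-0.1],[0,0,-0.12],[0,0,-0.13]], "angular": [[0,0,0],[0,0,0],[0,0,0],[0,0,0],[0,0,0],[0,0,0],[0,0,0],[0,0,0]], "claw": [0.044,0.044,0.044,0.044,0.044,0.044,0.044,0.044]}' 20
python3 - <<'E'
from rig import env
from h import *
s=env.state(); R=Ro.from_quat(s["tool_rot"]).as_matrix()
print(np.degrees(np.arctan2(R[1,0],R[0,0])),R.T@(np.array([.583,-.2835,.151])-s["tcp_pos"]))
E
```

```text
time: 22.4
tcp_pos: [0.5616, 0.0929, 0.0214]
tool_rot: [0.958, 0.287, 0.0, 0.0]
contact_force: [0.0, 0.7, 0.7]
gripper_width: 0.0801
gripper_force: 0.0
time: 23.4
tcp_pos: [0.5616, 0.0929, 0.0214]
tool_rot: [0.958, 0.287, 0.0, 0.0]
contact_force: [-0.3, 0.2, 2.1]
gripper_width: 0.0478
gripper_force: 22.0
time: 24.4
tcp_pos: [0.5616, 0.0929, 0.0214]
tool_rot: [0.958, 0.287, 0.0, 0.0]
contact_force: [0.4, -1.9, 2.8]
gripper_width: 0.0475
gripper_force: 22.1
time: 25.4
tcp_pos: [0.5623, 0.0932, 0.1535]
tool_rot: [0.958, 0.287, 0.001, 0.0]
contact_force: [0.4, 0.3, -3.5]
gripper_width: 0.0476
gripper_force: 21.6
33.302312934621675 [-0.18954328  0.32617961  0.00234077]
```

```bash
python3 -m pendant '{"translation": [[-0.004,0.007,0],[-0.012,0.021,0],[-0.022,0.038,0],[-0.034,0.058,0],[-0.046,0.079,0],[-0.058,0.1,0],[-0.07,0.12,0],[-0.08,0.138,0]], "angular": [[0,0,0],[0,0,-1],[0,0,-3],[0,0,-6],[0,0,-9],[0,0,-12],[0,0,-15],[0,0,-18]], "claw": [0.044,0.044,0.044,0.044,0.044,0.044,0.044,0.044]}' 20
python3 - <<'E'
from rig import env
from h import *
s=env.state(); R=Ro.from_quat(s["tool_rot"]).as_matrix()
print(np.degrees(np.arctan2(R[1,0],R[0,0])),R.T@(np.array([.583,-.2835,.151])-s["tcp_pos"]))
E
```

```text
time: 26.4
tcp_pos: [0.5694, -0.0676, 0.1501]
tool_rot: [0.901, 0.433, -0.001, -0.0]
contact_force: [-0.1, -0.3, -3.9]
gripper_width: 0.0478
gripper_force: 21.6
51.362841838162055 [-0.16013848  0.14538315 -0.00090477]
```

```bash
python3 -m pendant '{"translation": [[-0.012,0.011,0],[-0.027,0.025,0],[-0.042,0.038,0],[-0.057,0.052,0],[-0.072,0.065,0],[-0.086,0.078,0],[-0.097,0.088,0],[-0.107,0.097,0]], "angular": [[0,0,-2],[0,0,-5],[0,0,-8],[0,0,-11],[0,0,-14],[0,0,-17],[0,0,-20],[0,0,-22]], "claw": [0.044,0.044,0.044,0.044,0.044,0.044,0.044,0.044]}' 20
python3 - <<'E'
from rig import env
from h import *
s=env.state(); R=Ro.from_quat(s["tool_rot"]).as_matrix()
print(np.degrees(np.arctan2(R[1,0],R[0,0])),R.T@(np.array([.583,-.2835,.151])-s["tcp_pos"]))
f=env.grab_frame("wrist"); t=env.grab_frame("top"); S=env.grab_frame("side")
c=lambda I,x,y,w,h,k:cv2.resize(I[y:y+h,x:x+w],None,fx=k,fy=k,interpolation=cv2.INTER_CUBIC)
im=np.zeros((580,800,3),np.uint8); im[:280,:400]=c(t["image"],300,160,160,112,2.5); im[:280,400:]=c(S["image"],260,90,160,112,2.5); im[280:580,:400]=cv2.resize(f["image"],(400,300))
cv2.imwrite("pics/p1.png",im[:,:,::-1])
E
```

```text
time: 27.4
tcp_pos: [0.5781, -0.2114, 0.1499]
tool_rot: [0.802, 0.597, -0.001, -0.001]
contact_force: [0.2, -0.3, -3.5]
gripper_width: 0.0476
gripper_force: 21.6
73.33607094863746 [-0.06771202  0.0253708  -0.0011228 ]
```

View pics/p1.png

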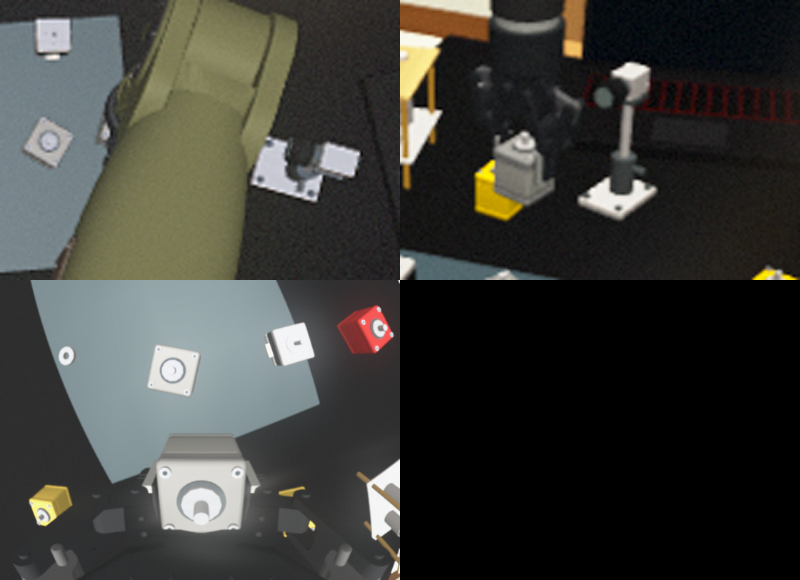

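The composite shows the heavy gearhead held level before the lens in the side view, at about (310,157). The lighter one is standing on the mat in the top view, and the other things look undisturbed. I'll make the last approach.

```bash
python3 -m pendant '{"translation": [[-0.012,0.004,0],[-0.025,0.009,0],[-0.038,0.014,0],[-0.05,0.019,-0.001],[-0.06,0.022,-0.001],[-0.066,0.024,-0.001],[-0.068,0.025,-0.001],[-0.068,0.025,-0.001]], "angular": [[0,0,-1],[0,0,-2],[0,0,-3],[0,0,-3.2],[0,0,-3.2],[0,0,-3.2],[0,0,-3.2],[0,0,-3.2]], "claw": [0.044,0.044,0.044,0.044,0.044,0.044,0.044,0.044]}' 20
python3 -m pendant '{"translation": [[0,0,0],[0,0,0],[0,0,0],[0,0,0],[0,0,0],[0,0,0],[0,0,0],[0,0,0]], "angular": [[0,0,0],[0,0,0],[0,0,0],[0,0,0],[0,0,0],[0,0,0],[0,0,0],[0,0,0]], "claw": [0.044,0.044,0.044,0.044,0.044,0.044,0.044,0.044]}' 20
python3 - <<'E'
from rig import env
from meas import *
s=env.state(); f=env.grab_frame("wrist"); S=env.grab_frame("side"); t=env.grab_frame("top")
R=Ro.from_quat(s["tool_rot"]).as_matrix(); print(np.degrees(np.arctan2(R[1,0],R[0,0])))
r,c,_=face(f,s,160,300,400,420,s["tcp_pos"][2]+.009+.027); print("held",r,c)
c=lambda I,x,y,w,h,k:cv2.resize(I[y:y+h,x:x+w],None,fx=k,fy=k,interpolation=cv2.INTER_CUBIC)
cv2.imwrite("pics/p2.png",np.vstack([c(S["image"],270,100,120,96,5),][:1])[:,:,::-1])
E
```

```text
time: 28.55
tcp_pos: [0.5836, -0.2826, 0.1522]
tool_rot: [0.785, 0.619, 0.0, -0.0]
contact_force: [-1.0, 0.8, -4.2]
gripper_width: 0.0476
gripper_force: 21.8
time: 29.55
tcp_pos: [0.5836, -0.2828, 0.1523]
tool_rot: [0.785, 0.619, 0.0, 0.0]
contact_force: [0.2, -0.6, -4.1]
gripper_width: 0.048
gripper_force: 21.8
76.49797085323458
held ((581.0464477539062, -290.490478515625), (25.64596939086914, 45.122039794921875), 76.56292724609375) [281.5625 328.5   ]
```

View pics/p2.png

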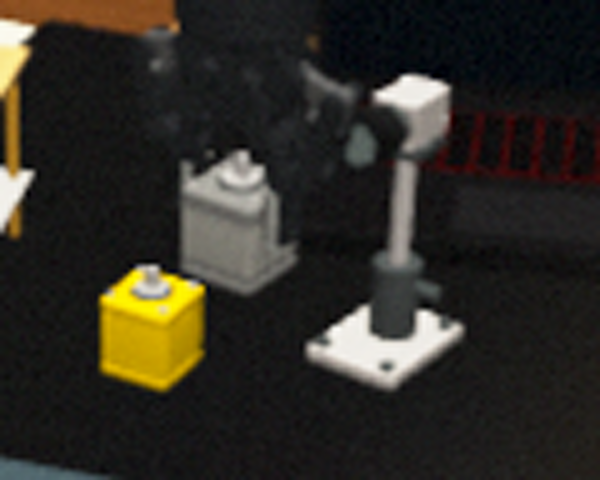

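The side view shows the gearhead held before the lens, with its mid-housing at about (230,225) in the crop and the lens at (360,145). Before handing in, I'll check that by projection.

Run:
```python
from h import *
_,fs=pickle.load(open("f0.pkl","rb")); S=fs["side"]
pr=lambda X:(lambda x:((x[:2]/x[2]*S["fx"]+[S["cx"],S["cy"]])-[270,100])*5)(S["R"]@np.array(X)+S["t"])
print("mid",pr([.5836,-.2828,.161]),"shaft top",pr([.5836,-.2828,.204]),"lens",pr([.5553,-.4002,.16]),"line pts",pr([.5553+.237*.12,-.4002+.972*.12,.16]))
e=np.array([.5836,-.2828,.161])-[.5553,-.4002,.16]; print(e[0]*.233+e[1]*.972,-e[0]*.972+e[1]*.233)
```

```text
mid [235.84493052 220.3397345 ] shaft top [238.45724156 149.07528562] lens [355.98943023 144.97566004] line pts [236.06337852 221.32400356]
0.1207067 -0.00015339999999998757
```

The measurements agree, so I'm handing in.

```bash
python3 -c "
from rig import env
print(env.sign_off())"
```

```text
the job is handed in; nothing more can be done
None
```

I handed the job in with the heavier gearhead (about 4 N; the one that stood on the mat's left) held still and upright about 12 cm in front of the lens, one side square to it; the lighter (about 1.5 N) is back upright on the mat. No verdict came back from the sign-off.

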